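# Set the warming plate's dimmer to its pointer and switch it on

## Task

Get the warming plate going: on the wider control box, slide the broad-capped fader until the line on its cap stands level with the little steel pointer beside its track, let go of it, and only then press the round push button fully and release it. Leave the pointer, the narrow fader on the other box and everything else on the counter where they are.

Things in the scene. Friction and masses are not known exactly. Their poses are not given: they have to be found in the camera images.
- dimmer_box: The warming plate's control box, fixed: a metal wedge 260 mm wide (its y), 170 mm deep (its x). Origin at the centre of its underside; +x points to its tall back, away from the robot. Its grey panel slopes at 35 degrees, 30 mm high at the front (x = -85 mm), 149 mm at the back. On it lie a fader, a pointer and a push button, all under a clear splash guard.
- dimmer_box_panel: The sloping panel. Origin at the middle of its face (box x = y = 0, z = 89.5 mm); x up the slope, y the box's +y, z its outward normal, leaning 35 degrees from vertical towards the front.
- guard_edge (a point): Middle of the front top edge of the clear splash guard: a level sheet over the box's full width, 6 mm thick, top 235 mm above the counter, from box x = -8 mm (dark trim) back to an upright clear sheet at x = 85 to 91 mm. It leaves no room for a vertical tool at the controls: come in from the front along the panel's normal, tool tilted about 35 degrees.
- fader (a joint): Travel of the dimmer's fader along its track, 0 to 0.12 m, growing towards the box's +y. It slides with about 1.5 N of friction and stays where it is left.
- fader_line (a point): Middle of the top of the dimmer's broad black fader cap (white line across it). The cap is 24 mm up the slope x 30 mm along the track, its underside 3 mm and its top 33 mm above the panel. Axes as the panel's: x up the slope, y along the track, z normal. The track runs along the panel's middle (x = 0); joint 0 is at y = -95 mm.
- pointer_tip (a point): Up-slope tip of the dark steel pointer, a flat T-shaped tab on the panel, 35 mm down the slope from the track's line: 6 mm wide at the tip, 32 mm long, foot 24 mm wide, top 6 mm above the panel. It marks the fader's proper place: the fader is set when both are equal along y. Axes as the panel's. It slides stiffly (8 N) if pushed.
- button (a joint): Travel of the push button, 0 released to 0.006 m fully pressed. Springs back; 1.5 N to start, 5 N fully pressed; it switches at 0.004 m.
- button_top (a point): Centre of the round steel push button's top, 22 mm above the panel when released, 28 mm across, in a black collar 44 mm across and 12 mm high. Axes as the panel's; pressed along -z. It lies at panel x = 0, y = +95 mm.
- fan_box: A like box, 150 mm wide, fixed to the counter to the left or right of the first, same slope, depth, heights and guard; it has a fader with a narrow cap (fan), no pointer and no button. Origin at the centre of its underside.
- fan_fader_line (a point): Centre of the top of the fan box's narrow black fader cap, 24 x 10 mm, top 25 mm above the panel.
- pepper_jar: Bystander: small closed glass jar, 42 mm across, 70 mm tall, steel cap, standing between the two boxes; origin at the centre of its underside
- oil_bottle: Bystander: green glass bottle, 64 mm across, 210 mm tall; origin at the centre of its underside
- steel_cup: Bystander: open steel cup, 76 mm across, 80 mm tall; origin at the centre of its underside
- spatula: Bystander: spatula with a black handle, 280 mm long, lying flat; origin at its middle
- cheese_bowl: Bystander: steel bowl, 140 mm across, 50 mm tall, holding three white balls; origin at the centre of its underside

How it is judged:
On the way, in this order (a step that is already met when the one before it is completed fails the run):
1. the broad fader stands at rest within 4 mm of the pointer along the track (not (y of fader_line in the frame of pointer_tip above 0.004 m or y of fader_line in the frame of pointer_tip below -0.004 m) and velocity of joint fader between -0.003 and 0.003 m/s), for 0.3 s.
2. the push button is pressed past 4 mm (not (y of fader_line in the frame of pointer_tip above 0.004 m or y of fader_line in the frame of pointer_tip below -0.004 m) and value of joint button above 0.004 m), for 0.05 s.
At the end, for the whole second after the job is handed in: The broad fader rests within 4 mm of the pointer along the track, and the push button, having been pressed after the fader was set, is released (all of step 1 and value of joint button below 0.0015 m); the robot touches nothing.
It fails at once if the button is pressed while the broad fader is more than 6 mm from the pointer ((y of fader_line in the frame of pointer_tip above 0.006 m or y of fader_line in the frame of pointer_tip below -0.006 m) and value of joint button above 0.004 m).
It fails at once if the pointer is shifted by more than 3 mm (distance of pointer_tip from where it was at the start of the episode above 0.003 m).
It fails at once if the narrow fader is shifted by more than 5 mm (distance of fan_fader_line from where it was at the start of the episode above 0.005 m).
It fails at once if a bystander is shifted by more than 25 mm (distance of any of pepper_jar, oil_bottle, steel_cup, spatula, cheese_bowl from where it was at the start of the episode above 0.025 m).
It also fails if it takes over 45 s, if anything falls off the work surface, if the arm or the gripper's body presses on something with over 40 N, if the wrist force passes 120 N, or if a joint passes its speed limit or range.

## Robot

A 6-joint arm with a two-finger parallel gripper is mounted at the origin on the work surface. World frame = base frame: x ahead of the robot, y to its left, z up, the work surface at z = 0. Lengths are in m, angles in rad, forces in N, time in s.
With the tool pointing down it reaches from about 0.425 to 0.925 m from the base axis. Payload 12.5 kg.
Tool frame: the origin (TCP) lies at the centre of the arm's flange, where the gripper is bolted on; the fingertips stand 173 mm ahead of it and the grasp point (between the pads) lies 155 mm ahead of it (ctrl.hold_point_z is the distance from the TCP to the grasp point, in m); z points along the fingers, y is the direction in which the jaws open and shut (so a half turn about z gives the same grasp; the last joint's range is limited). The gripper opens to 85 mm and grips with 20 to 120 N. Pads are 22 mm wide; open, the fingers measure 114 mm over their backs; the gripper's body (76 mm by 85 mm) begins 54 mm behind the grasp point. The pads swing forward as they close: fully open they stand 13 mm farther back than shut.
Start: joints at [-1.396, 0.491, 1.559, -0, 1.092, -0.106], TCP at [0.173, -0.601, 0.405] pointing down, gripper open.
Joint ranges: [-3.1, 3.1], [-0.84, 2.19], [0.05, 2.79], [-1.13, 4.28], [0.06, 2.93], [-2.69, 2.69]. Speed limits (rad/s): [2.22, 2.22, 2.79, 3.14, 3.14, 3.14].

## Interface

Orientations are given as a unit quaternion [w, x, y, z].
In Python, from bench import ctrl gives the robot as it stands.
- The arm moves only by the tool step_arm, never from a script. Its argument "plan" is a list that holds one entry, the list of rows, each a list of 7 numbers: the shift along the tool's x, y, z in cm, then the turn, a rotation vector about the tool's x, y, z in degrees, then the gripper's target within -1 to 1 (shut at 1, half-way at 0, fully open at -1). A call has 1 to 5 rows; each row is the pose to reach, as a shift and turn from the pose commanded when the call began, along the tool's axes at that moment; what a row does not reach only later rows make up. A row lasts 1/10 s, in which the tool goes at most 50 mm and 8.59 degrees, less where a joint would pass 70% of its speed; a pose out of reach is approached as far as the arm can. A call with a gripper value outside its range is refused whole. The fingers move at their own pace and stop on an object; the grip force is fixed at half the most. Time passes only in rows, so rows that repeat a pose let the fingers close. It gives the time, the measured TCP pose, the force and the opening at its end, in the units of the state.
- ctrl.sense(): the state, without advancing time (a new reading comes with each control period).
- ctrl.get_image(name): name is "scene" or "top"; returns a dict with "img" (480x640x3 uint8, blue, green, red), "fx", "fy", "cx", "cy" (pixels), "world_from_camera" (4x4, takes a point from camera to world coordinates). Camera axes: x right, y down, z forward; pixel columns grow to the right and rows downward; lengths in m; the calibration is good to about 2 mm. A picture is of the moment at which its call begins. There is no depth.
- ctrl.finish_job(): hands the job in, once; it reports no verdict.
The state is a dict: "t": time; "qpos": joint angles; "qvel": joint speeds; "tau": joint torques, N m; "tcp_pos": TCP position; "tool_rot": TCP orientation; "wrist_force": force on the tool from outside, world axes, zero at the start; "moment": the same for the moment, N m; "gripper_width": opening from 0.0 (shut) to 1.0 (fully open).
Only numpy, scipy, OpenCV 4.12 (cv2) and the standard library are available. Lean on these libraries where they do the work, as an engineer would, in place of code of your own. Each camera call takes 0.05 s, during which the arm holds its last target. There are 200 camera calls.

## Working session

There is one attempt and no reset: what is moved stays moved. The work goes in short steps, Python scripts to look and compute and a tool call to move; the robot and the scene stay as the last step left them, time stands still between calls to the robot, and variables do not carry over. Pictures are saved under pics/ and viewed, about 8 in all and at most 12, crops included, and the job is handed in when it is done.

Besides the shell and the picture viewer there is one more tool, called after "Request:" by a JSON object that holds its "method" and its "body", one argument or row to a line. step_arm: Moves the arm, as the interface text tells. Its arguments: {"type":"object","properties":{"plan":{"type":"array","items":{"type":"array","items":{"type":"array","items":{"type":"number"}}}}},"required":["plan"]}

```bash
mkdir -p pics; ls; python3 - <<'E'
from bench import ctrl
import cv2
print(ctrl.sense(), ctrl.hold_point_z)
for n in("scene","top"):
    d=ctrl.get_image(n); cv2.imwrite(f"pics/{n}0.png",d["img"]); print(n,d["fx"],d["fy"],d["cx"],d["cy"],d["world_from_camera"])
E
```

```text
pics
{'t': 0.0, 'qpos': array([-1.39561304e+00,  4.91574968e-01,  1.55947797e+00,  2.69405798e-05,
        1.09169237e+00, -1.05593236e-01]), 'qvel': array([-4.48002039e-04,  1.04519640e-03,  4.34154807e-05, -1.56405596e-03,
        4.20182582e-04,  6.55155037e-04]), 'tau': array([-1.24672853e-03, -6.18457317e+01, -2.61598974e+01, -9.51516131e-05,
        4.08412860e-03,  2.32157350e-05]), 'tcp_pos': array([ 0.17320981, -0.60047987,  0.40410823]), 'tool_rot': array([-5.76396333e-04,  9.90162448e-01,  1.39921389e-01, -8.10651904e-06]), 'wrist_force': array([-0.73407865, -0.32126282,  0.13404755]), 'moment': array([-0.05288667,  0.03538028,  0.05827668]), 'gripper_width': 1.002702522208903} 0.1547
scene 530.6841544604185 530.6841544604185 313.72889431596604 236.96920245009892 [[-0.97383881 -0.21313216  0.07882037  0.35622736]
 [-0.22710368  0.9248403  -0.30511364  0.38998394]
 [-0.00786672 -0.3150319  -0.94904848  1.38137272]
 [ 0.          0.          0.          1.        ]]
top 435.2335418046418 435.2335418046418 324.23368228879144 253.81837459724085 [[-1.32085311e-02 -9.96147994e-01  8.66874146e-02  3.47657082e-01]
 [-9.99781565e-01  1.45614324e-02  1.49929006e-02  4.99123662e-04]
 [-1.61974408e-02 -8.64704448e-02 -9.96122736e-01  1.38183573e+00]
 [ 0.00000000e+00  0.00000000e+00  0.00000000e+00  1.00000000e+00]]
```

View pics/scene0.png

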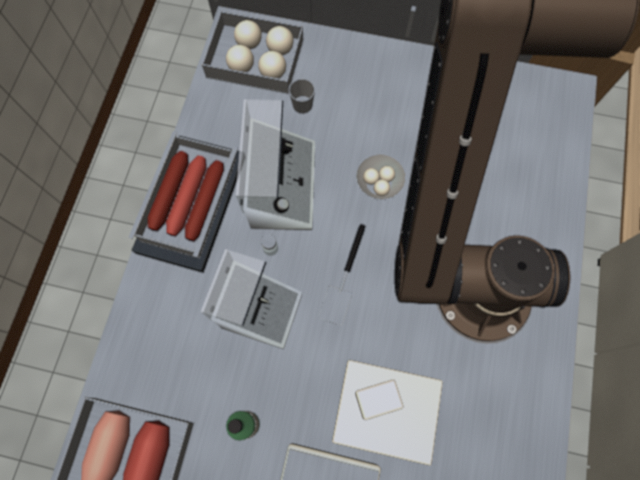

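View pics/top0.png

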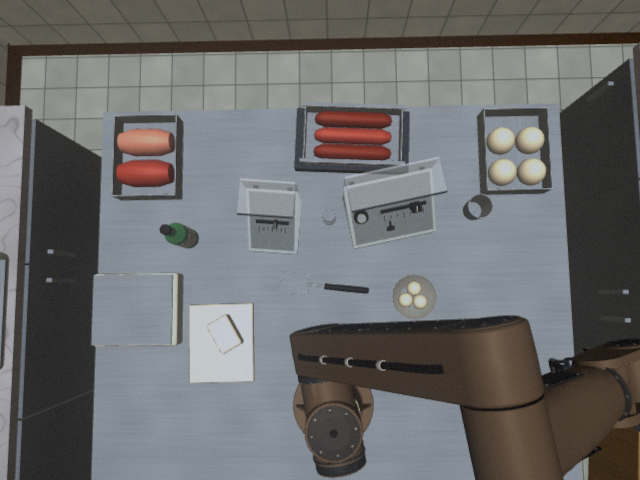

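Scene view: the wide box is around (285,170) and the narrow one around (255,300). Top view: the wide box is around (393,205), with the button at (361,217), the pointer at (390,226) and the fader cap at (417,208). Next I'll zoom in on both.

```bash
python3 - <<'E'
import cv2
a=cv2.imread("pics/top0.png")[150:260,330:460]; b=cv2.imread("pics/scene0.png")[90:240,230:330]
cv2.imwrite("pics/c_top.png",cv2.resize(a,None,fx=6,fy=5.4,interpolation=cv2.INTER_CUBIC) if 0 else cv2.resize(a,None,fx=5,fy=5,interpolation=cv2.INTER_CUBIC))
cv2.imwrite("pics/c_scene.png",cv2.resize(b,None,fx=4,fy=4,interpolation=cv2.INTER_CUBIC))
E
```

```text
(no output)
```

View pics/c_top.png

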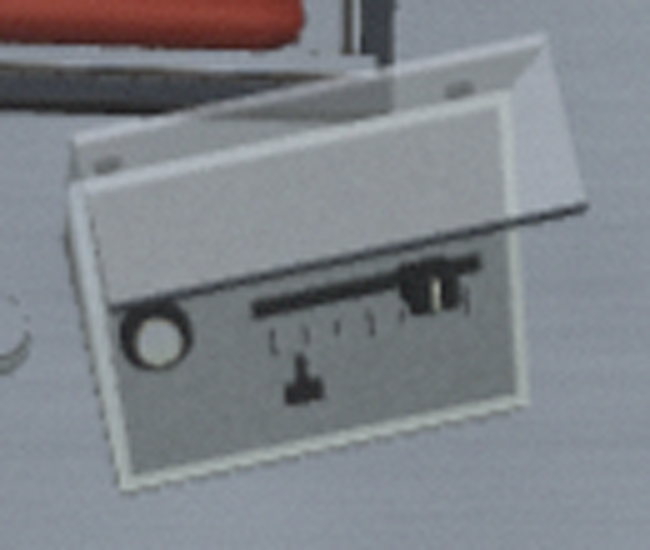

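View pics/c_scene.png

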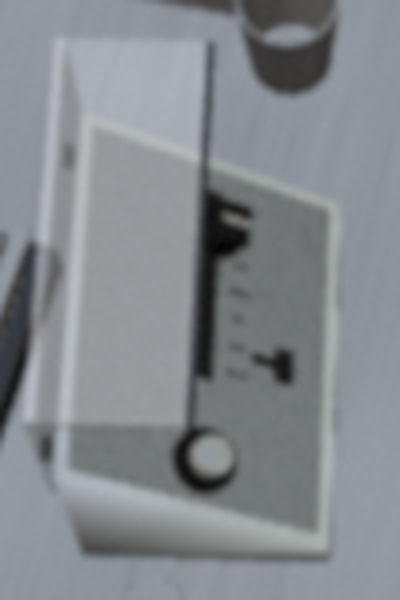

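Top crop: button top (157,341), pointer tip (301,353), pointer foot (305,403), cap line (436,294), trim ends (112,306) and (588,206), front corners (124,490) and (525,403). Scene crop: button (213,453), tip (252,357), foot (293,368), line (236,213), trim (211,42) and (187,428). I'll fit one model to all of these.

```bash
cat > fit.py <<'E'
import numpy as np
from scipy.optimize import least_squares
from scipy.spatial.transform import Rotation as R
cams={'top':(435.2335,324.2337,253.8184,np.array([[-1.32085311e-02,-9.96147994e-01,8.66874146e-02,3.47657082e-01],[-9.99781565e-01,1.45614324e-02,1.49929006e-02,4.99123662e-04],[-1.61974408e-02,-8.64704448e-02,-9.96122736e-01,1.38183573]])),
'scene':(530.68415,313.72889,236.9692,np.array([[-0.97383881,-0.21313216,0.07882037,0.35622736],[-0.22710368,0.9248403,-0.30511364,0.38998394],[-0.00786672,-0.3150319,-0.94904848,1.38137272]]))}
def proj(c,P):
    f,cx,cy,T=cams[c]; q=T[:,:3].T@(P-T[:,3]); return np.array([cx+f*q[0]/q[2],cy+f*q[1]/q[2]])
P35=R.from_euler('y',-35,degrees=True).as_matrix()  # panel x up-slope
def pan(x,y,z): return np.array([0,0,.0895])+P35@np.array([x,y,z])
def world(p,b): return np.array([p[0],p[1],0])+R.from_euler('z',p[2]).as_matrix()@b
E
python3 - <<'E'
from fit import *
t=lambda u,v:((u+.5)/5-.5+330,(v+.5)/5-.5+150)
s=lambda u,v:((u+.5)/4-.5+230,(v+.5)/4-.5+90)
B=lambda x,y,z:lambda p:np.array([x,y,z])
F=[('top',t(124,490),B(-.085,.13,.03)),('top',t(525,403),B(-.085,-.13,.03)),
('top',t(112,306),B(-.008,.13,.235)),('top',t(588,206),B(-.008,-.13,.235)),('scene',s(211,42),B(-.008,-.13,.235)),('scene',s(187,428),B(-.008,.13,.235)),
('scene',s(338,207),B(-.085,-.13,.03))]
for c,uv,g in [('top',t,[(157,341),(301,353),(305,403),(436,294)]),('scene',s,[(213,453),(252,357),(293,368),(236,213)])]:
    F+=[(c,uv(*g[0]),lambda p:pan(0,.095,.022)),(c,uv(*g[1]),lambda p:pan(-.035,p[3],.006)),(c,uv(*g[2]),lambda p:pan(-.067,p[3],.006)),(c,uv(*g[3]),lambda p:pan(0,p[4],.033))]
def res(p): return np.concatenate([proj(c,world(p,g(p)))-np.array(uv) for c,uv,g in F])
r=least_squares(res,[.6,-.15,0.2,.03,-.06],loss='soft_l1')
p=r.x; print(p); print(res(p).reshape(-1,2).round(2))
for n,b in [('button',pan(0,.095,.022)),('line',pan(0,p[4],.033)),('tip',pan(-.035,p[3],.006))]: print(n,world(p,b))
# single-camera estimates of the y's
for c in cams:
    FF=[f for f in F if f[0]==c]
    q=least_squares(lambda p:np.concatenate([proj(k,world(p,g(p)))-np.array(uv) for k,uv,g in FF]),p).x; print(c,q)
E
```

```text
[ 0.5922375  -0.18242024  0.19250953  0.00983283 -0.07190665]
[[-0.77 -0.16]
 [ 0.59  0.16]
 [-0.52  0.73]
 [-0.28  0.77]
 [ 0.01 -0.28]
 [-0.12 -0.3 ]
 [-0.23 -0.57]
 [ 0.41  0.72]
 [-0.26  0.62]
 [-0.   -0.13]
 [ 0.93  0.04]
 [-0.35  0.11]
 [-0.36 -0.38]
 [-0.7  -0.02]
 [-0.51  0.84]]
button [ 0.56167627 -0.0915894   0.10752134]
line [ 0.58741651 -0.25661993  0.11653202]
tip [ 0.55883767 -0.17891277  0.07433974]
top [ 0.59338586 -0.18283958  0.19306227  0.00992013 -0.06864294]
scene [ 0.59128846 -0.18189517  0.19253555  0.00966446 -0.07516124]
```

```bash
cat > go.py <<'E'
import sys
from fit import *
from bench import ctrl
p=[.59224,-.18242,.19251]
def goal(y,h,x=0.,off=0.1547):  # tool with grasp point at panel (x,y,h)
    W=R.from_euler('z',p[2]).as_matrix()@P35@np.diag([1,-1,-1.])
    return world(p,pan(x,y,h+off)),W
def shift(y,h,x=0.):
    s=ctrl.sense(); T=R.from_quat(np.roll(s['tool_rot'],-1)).as_matrix()
    g,W=goal(y,h,x); d=T.T@(g-s['tcp_pos'])*100; w=R.from_matrix(T.T@W).as_rotvec(degrees=True)
    # where the grasp point is now, panel coordinates (mm)
    gp=s['tcp_pos']+T[:,2]*.1547
    b=R.from_euler('z',-p[2]).as_matrix()@(gp-np.array([p[0],p[1],0]))
    print('t',s['t'],'shift cm',d.round(2),'turn',w.round(2),'grasp pt mm',(1e3*(P35.T@(b-[0,0,.0895]))).round(1),'F',s['wrist_force'].round(1),'w',round(s['gripper_width'],3),'goal',g.round(3))
if __name__=='__main__': shift(*map(float,sys.argv[1:]))
E
python3 go.py -.072 .14
```

```text
t 0.1 shift cm [ 34.37 -22.87   7.35] turn [-1.6  34.97  4.88] grasp pt mm [-310.7 -330.   412.8] F [-0.   0.4  0.1] w 0.998 goal [ 0.44  -0.285  0.331]
```

Request:
{"method": "step_arm", "body": {
  "plan": [
    [[34.4,-22.9,7.3,-1.6,35,4.9,-0.4],[34.4,-22.9,7.3,-1.6,35,4.9,-0.4],[34.4,-22.9,7.3,-1.6,35,4.9,-0.4],[34.4,-22.9,7.3,-1.6,35,4.9,-0.4],[34.4,-22.9,7.3,-1.6,35,4.9,-0.4]]
  ]
}}

```text
t: 0.6
tcp_pos: [0.3328, -0.4112, 0.3606]
tool_rot: [-0.029, 0.949, 0.09, 0.302]
wrist_force: [0.4, -1.0, 0.2]
gripper_width: 0.7
```

```bash
python3 go.py -.072 .14
```

```text
t 0.6 shift cm [  8.81 -10.33   9.89] turn [ 0.08 -0.28 -0.16] grasp pt mm [ -88.2 -175.1  238.6] F [ 0.4 -1.   0.2] w 0.7 goal [ 0.44  -0.285  0.331]
```

Request:
{"method": "step_arm", "body": {
  "plan": [
    [[8.8,-10.3,9.9,0,0,0,-0.4],[8.8,-10.3,9.9,0,0,0,-0.4],[8.8,-10.3,9.9,0,0,0,-0.4],[8.8,-10.3,9.9,0,0,0,-0.4],[8.8,-10.3,9.9,0,0,0,-0.4]]
  ]
}}

```text
t: 1.1
tcp_pos: [0.4403, -0.2849, 0.3299]
tool_rot: [-0.03, 0.949, 0.093, 0.299]
wrist_force: [-0.4, -0.1, 0.2]
gripper_width: 0.699
```

```bash
python3 go.py -.072 .03; python3 - <<'E'
from bench import ctrl
import cv2,numpy as np
a=ctrl.get_image("top")["img"][130:330,310:510]; b=ctrl.get_image("scene")["img"][60:260,220:420]
cv2.imwrite("pics/pre.png",cv2.resize(np.hstack([a,b]),None,fx=2,fy=2,interpolation=cv2.INTER_CUBIC))
E
```

```text
t 1.1 shift cm [ 0.04  0.07 10.91] turn [-0.13  0.02  0.15] grasp pt mm [ -0.4 -71.2 139.1] F [-0.4 -0.1  0.2] w 0.699 goal [ 0.502 -0.273  0.241]
```

View pics/pre.png

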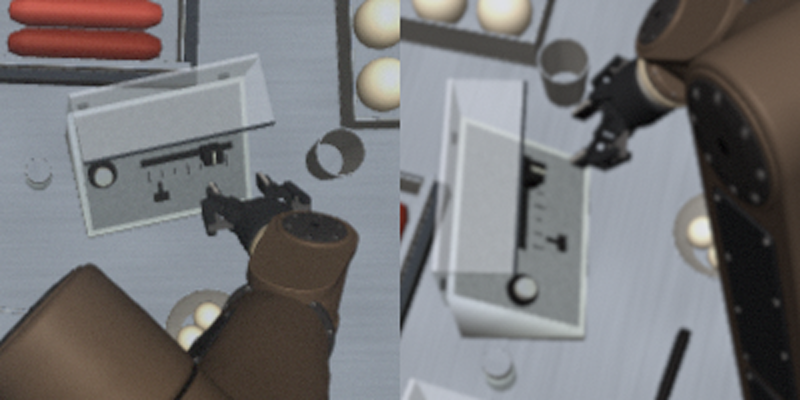

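The picture shows the tool in front of the cap, tilted along the panel normal, with its fingers at about (215,205) and (275,190) in the left half. The cup and guard are clear. I'll advance in two stages.

Request:
{"method": "step_arm", "body": {
  "plan": [
    [[0,0.1,4,0,0,0,-0.4],[0,0.1,7,0,0,0,-0.4],[0,0.1,9,0,0,0,-0.4],[0,0.1,10.2,0,0,0,-0.4],[0,0.1,11,0,0,0,-0.4]]
  ]
}}

```text
t: 1.7
tcp_pos: [0.5012, -0.2769, 0.2399]
tool_rot: [-0.028, 0.949, 0.091, 0.3]
wrist_force: [1.0, 0.3, 0.5]
gripper_width: 0.699
```

Request:
{"method": "step_arm", "body": {
  "plan": [
    [[0,0,0,0,0,0,1],[0,0,0,0,0,0,1],[0,0,0,0,0,0,1],[0,0,0,0,0,0,1],[0,0,0,0,0,0,1]]
  ]
}}

```text
t: 2.2
tcp_pos: [0.5008, -0.2761, 0.2413]
tool_rot: [-0.028, 0.949, 0.092, 0.3]
wrist_force: [-7.2, -1.2, 5.5]
gripper_width: 0.341
```

```bash
python3 go.py .01 .03; python3 - <<'E'
from bench import ctrl
import cv2,numpy as np
a=ctrl.get_image("top")["img"][150:260,330:460]; b=ctrl.get_image("scene")["img"][90:200,230:330]
cv2.imwrite("pics/grip.png",cv2.resize(np.hstack([a,b]),None,fx=3.4,fy=3.4,interpolation=cv2.INTER_CUBIC))
E
```

```text
t 2.2 shift cm [ 0.12 -8.45  0.12] turn [ 0.11 -0.05  0.03] grasp pt mm [ -1.  -74.8  31.4] F [-7.2 -1.2  5.5] w 0.341 goal [ 0.486 -0.193  0.241]
```

View pics/grip.png

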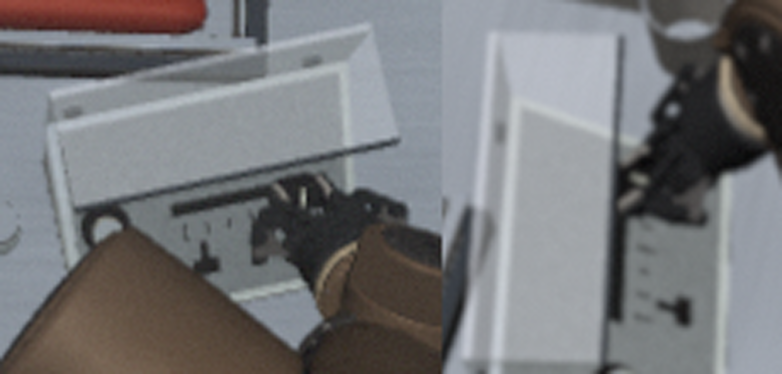

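Gripped (opening 29 mm, matching the 30 mm cap). The picture shows the fingers around the cap, with the pointer untouched. Now I'll slide it 8.4 cm.

Request:
{"method": "step_arm", "body": {
  "plan": [
    [[0,-2,0,0,0,0,1],[0,-4,0,0,0,0,1],[0,-6,0,0,0,0,1],[0,-7.5,0,0,0,0,1],[0,-8.4,0,0,0,0,1]]
  ]
}}

```text
t: 2.8
tcp_pos: [0.4843, -0.193, 0.2413]
tool_rot: [-0.027, 0.949, 0.091, 0.3]
wrist_force: [-13.3, -4.9, 9.3]
gripper_width: 0.34
```

Request:
{"method": "step_arm", "body": {
  "plan": [
    [[0,0,0,0,0,0,1],[0,0,0,0,0,0,-0.3],[0,0,0,0,0,0,-0.3],[0,0,0,0,0,0,-0.3],[0,0,0,0,0,0,-0.3]]
  ]
}}

```text
t: 3.3
tcp_pos: [0.4854, -0.1937, 0.2405]
tool_rot: [-0.028, 0.949, 0.092, 0.3]
wrist_force: [0.8, 0.0, 0.3]
gripper_width: 0.65
```

```bash
python3 go.py .01 .03
```

```text
t 3.3 shift cm [ 0.11 -0.06  0.04] turn [ 0.07 -0.04  0.02] grasp pt mm [-1.   9.2 30.4] F [0.8 0.  0.3] w 0.65 goal [ 0.486 -0.193  0.241]
```

Request:
{"method": "step_arm", "body": {
  "plan": [
    [[0,0,-4,0,0,0,-0.3],[0,0,-8,0,0,0,-0.3],[0,0,-12,0,0,0,-0.3],[0,5,-12,0,0,0,-0.3],[0,10,-12,0,0,0,-0.3]]
  ]
}}

```text
t: 3.8
tcp_pos: [0.4364, -0.3055, 0.3408]
tool_rot: [-0.027, 0.949, 0.093, 0.3]
wrist_force: [0.3, 0.7, 0.3]
gripper_width: 0.649
```

Request:
{"method": "step_arm", "body": {
  "plan": [
    [[0,5,0,0,0,0,1],[0,8,-2,0,0,0,1],[0,8,-4,0,0,0,1],[0,8,-4,0,0,0,1],[0,8,-4,0,0,0,1]]
  ]
}}

```text
t: 4.3
tcp_pos: [0.4294, -0.3873, 0.3714]
tool_rot: [-0.028, 0.949, 0.092, 0.3]
wrist_force: [-0.3, 0.4, -1.2]
gripper_width: 0.003
```

```bash
python3 go.py .01 .03; python3 - <<'E'
from bench import ctrl
import cv2,numpy as np
def avg(n,k=8): return np.mean([ctrl.get_image(n)["img"].astype(float) for _ in range(k)],0).astype(np.uint8)
a=avg("top")[185:245,340:440]; b=avg("scene")[120:220,265:325]
b=cv2.copyMakeBorder(b,0,0,0,0,cv2.BORDER_CONSTANT)
A=cv2.resize(a,None,fx=5,fy=5,interpolation=cv2.INTER_CUBIC);Bm=cv2.resize(b,None,fx=5,fy=5,interpolation=cv2.INTER_CUBIC)
A=cv2.copyMakeBorder(A,0,200,0,0,cv2.BORDER_CONSTANT)
cv2.imwrite("pics/set.png",np.hstack([A,Bm]))
E
```

```text
t 4.3 shift cm [  0.13 -18.02  16.02] turn [ 0.06 -0.03  0.  ] grasp pt mm [  -1.3 -170.1  190.4] F [-0.3  0.4 -1.2] w 0.003 goal [ 0.486 -0.193  0.241]
```

View pics/set.png

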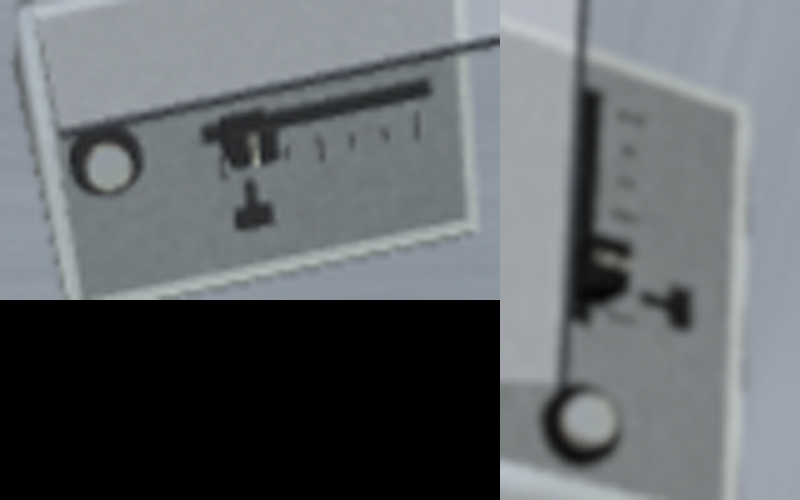

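Top crop: line centre (257,149), pointer tip (250,183), foot (255,229), button (107,166). Scene crop (x offset 500): line (611,260), tip (642,297), foot (690,310), button (588,418). I'll refit to get the line's position relative to the pointer.

```bash
python3 - <<'E'
from fit import *
t=lambda u,v:((u+.5)/5-.5+340,(v+.5)/5-.5+185)
s=lambda u,v:((u-500+.5)/5-.5+265,(v+.5)/5-.5+120)
F=[]
for c,uv,g in [('top',t,[(107,166),(250,183),(255,229),(257,149),(478,227)]),('scene',s,[(588,418),(642,297),(690,310),(611,260),(748,104)])]:
    F+=[(c,uv(*g[0]),lambda p:pan(0,.095,.022)),(c,uv(*g[1]),lambda p:pan(-.035,p[3],.006)),(c,uv(*g[2]),lambda p:pan(-.067,p[3],.006)),(c,uv(*g[3]),lambda p:pan(0,p[4],.033)),(c,uv(*g[4]),lambda p:np.array([-.085,-.13,.03]))]
def fit(FF,x0,prior=0):
    f=lambda p:np.r_[np.concatenate([proj(c,world(p,g(p)))-np.array(uv) for c,uv,g in FF]),prior*(p[2]-.1925)/.005]
    return least_squares(f,x0).x,f
x0=[.592,-.182,.1925,.01,.01]
for name,FF in [('both',F)]+[(c,[f for f in F if f[0]==c]) for c in cams]:
    q,f=fit(FF,x0,1); print(name,q.round(4),'line-tip mm',round(1e3*(q[4]-q[3]),2)); print(f(q)[:-1].reshape(-1,2).round(2).tolist())
E
```

```text
both [ 0.5918 -0.1825  0.1922  0.0102  0.0092] line-tip mm -1.05
[[0.43, 0.84], [-0.16, -0.22], [-0.1, -0.17], [-0.27, -0.17], [0.01, 0.51], [0.47, -0.2], [-0.59, -0.37], [-0.28, 0.15], [-0.14, -0.24], [-0.14, 0.43]]
top [ 0.5922 -0.1822  0.1924  0.0097  0.0082] line-tip mm -1.47
[[0.32, 0.72], [-0.11, -0.38], [-0.04, -0.33], [-0.08, -0.37], [-0.1, 0.37]]
scene [ 0.5915 -0.1828  0.1923  0.0107  0.01  ] line-tip mm -0.64
[[0.61, -0.28], [-0.46, -0.27], [-0.15, 0.24], [-0.01, -0.0], [-0.02, 0.36]]
```

The line is within about 1 mm of the pointer. Both cameras (-1.5 and -0.6 mm) and the arm reading (-0.8 mm) agree. Now the button, with the gripper shut.

Request:
{"method": "step_arm", "body": {
  "plan": [
    [[0.1,-5,0,0,0,0,1],[0.1,-10,0,0,0,0,1],[0.1,-15,0,0,0,0,1],[0.1,-20,0,0,0,0,1],[0.1,-25,0,0,0,0,1]]
  ]
}}

```text
t: 5.6
tcp_pos: [0.3817, -0.1404, 0.372]
tool_rot: [-0.028, 0.949, 0.091, 0.3]
wrist_force: [-0.4, -0.2, 0.6]
gripper_width: -0.004
```

Request:
{"method": "step_arm", "body": {
  "plan": [
    [[0,-1.5,1,0,0,0,1],[0,-1.5,5,0,0,0,1],[0,-1.5,8,0,0,0,1],[0,-1.5,10,0,0,0,1],[0,-1.5,10,0,0,0,1]]
  ]
}}

```text
t: 6.1
tcp_pos: [0.4368, -0.1162, 0.2884]
tool_rot: [-0.029, 0.95, 0.092, 0.298]
wrist_force: [-0.7, -0.8, 0.6]
gripper_width: 0.002
```

```bash
python3 go.py .095 .0403; python3 - <<'E'
from bench import ctrl
import cv2,numpy as np
a=ctrl.get_image("top")["img"][150:260,330:460]; b=ctrl.get_image("scene")["img"][120:230,230:330]
cv2.imwrite("pics/hover.png",cv2.resize(np.hstack([a,b]),None,fx=3.4,fy=3.4,interpolation=cv2.INTER_CUBIC))
E
```

```text
t 6.1 shift cm [ 0.06 -0.02  4.82] turn [-0.05  0.1  -0.  ] grasp pt mm [-0.8 94.9 88.5] F [-0.7 -0.8  0.6] w 0.002 goal [ 0.464 -0.111  0.249]
```

View pics/hover.png

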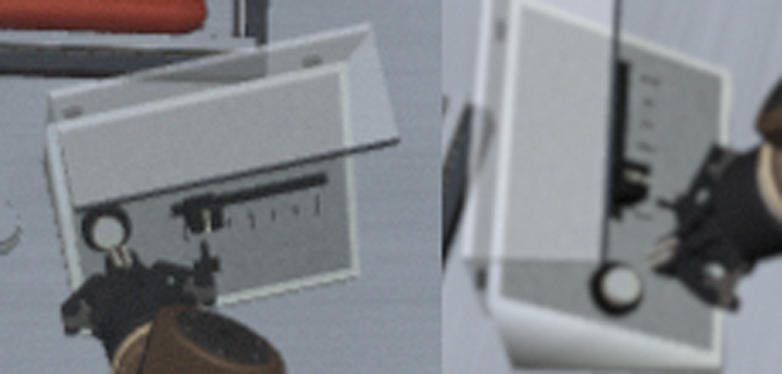

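The hover picture shows the shut fingertips at (120,255), just in front of the button at (105,230). The fader and pointer are unchanged. Approaching now.

Request:
{"method": "step_arm", "body": {
  "plan": [
    [[0.1,0,2.5,0,0,0,1],[0.1,0,4,0,0,0,1],[0.1,0,4.6,0,0,0,1],[0.1,0,4.8,0,0,0,1],[0.1,0,5,0,0,0,1]]
  ]
}}

```text
t: 6.7
tcp_pos: [0.4647, -0.111, 0.2504]
tool_rot: [-0.028, 0.949, 0.092, 0.3]
wrist_force: [-1.2, 0.0, 1.4]
gripper_width: -0.001
```

Request:
{"method": "step_arm", "body": {
  "plan": [
    [[0,0,0.2,0,0,0,1],[0,0,0.3,0,0,0,1],[0,0,0.3,0,0,0,1]]
  ]
}}

```text
t: 7.0
tcp_pos: [0.4667, -0.1106, 0.2475]
tool_rot: [-0.028, 0.949, 0.092, 0.3]
wrist_force: [-1.6, 0.1, 4.1]
gripper_width: 0.001
```

```bash
python3 go.py .095 .0353
```

```text
t 7.0 shift cm [-0.09 -0.05  0.23] turn [ 0.07 -0.06  0.02] grasp pt mm [ 1.1 94.4 37.6] F [-1.6  0.1  4.1] w 0.001 goal [ 0.467 -0.11   0.245]
```

Request:
{"method": "step_arm", "body": {
  "plan": [
    [[0,0,0.15,0,0,0,1],[0,0,0.3,0,0,0,1],[0,0,0.3,0,0,0,1]]
  ]
}}

```text
t: 7.3
tcp_pos: [0.4674, -0.1102, 0.2461]
tool_rot: [-0.028, 0.949, 0.091, 0.3]
wrist_force: [-21.7, -3.4, 30.2]
gripper_width: 0.001
```

The force jumped to 37 N, so the button is at its stop (fully pressed). Retreating.

Request:
{"method": "step_arm", "body": {
  "plan": [
    [[0,0,-1,0,0,0,1],[0,0,-4,0,0,0,1],[0,0,-8,0,0,0,1],[0,0,-12,0,0,0,1],[0,0,-15,0,0,0,1]]
  ]
}}

```text
t: 7.8
tcp_pos: [0.3827, -0.1265, 0.369]
tool_rot: [-0.028, 0.949, 0.092, 0.299]
wrist_force: [-0.1, 0.3, -0.6]
gripper_width: 0.001
```

Request:
{"method": "step_arm", "body": {
  "plan": [
    [[0,5,0,0,0,0,1],[0,10,0,0,0,0,1],[0,15,0,0,0,0,1],[0,20,0,0,0,0,1],[0,24,0,0,0,0,1]]
  ]
}}

```text
t: 8.3
tcp_pos: [0.4298, -0.3648, 0.3676]
tool_rot: [-0.028, 0.949, 0.091, 0.3]
wrist_force: [-0.7, 0.3, -0.4]
gripper_width: 0.005
```

Request:
{"method": "step_arm", "body": {
  "plan": [
    [[0,3,-2,0,0,0,1],[0,3,-2,0,0,0,1],[0,3,-2,0,0,0,1]]
  ]
}}

```text
t: 8.6
tcp_pos: [0.4239, -0.3939, 0.3838]
tool_rot: [-0.029, 0.949, 0.091, 0.299]
wrist_force: [0.4, 0.4, -0.4]
gripper_width: -0.001
```

```bash
python3 go.py .095 .0353; python3 - <<'E'
from bench import ctrl
import cv2,numpy as np
def avg(n,k=8): return np.mean([ctrl.get_image(n)["img"].astype(float) for _ in range(k)],0).astype(np.uint8)
a=avg("top")[185:245,340:440]; b=avg("scene")[120:220,265:325]
r=lambda i:cv2.resize(i,None,fx=5,fy=5,interpolation=cv2.INTER_CUBIC)
new=np.hstack([cv2.copyMakeBorder(r(a),0,200,0,0,cv2.BORDER_CONSTANT),r(b)])
d=cv2.absdiff(new,cv2.imread("pics/set.png")); print(d.max(),d.mean())
new[300:500,:500]=cv2.resize(np.minimum(d[0:300,:500].astype(int)*4,255).astype(np.uint8),(500,200))
cv2.imwrite("pics/end.png",new)
E
```

```text
t 8.6 shift cm [ -0.05 -27.05  16.88] turn [ 0.05 -0.01 -0.04] grasp pt mm [   0.4 -175.5  204.4] F [ 0.4  0.4 -0.4] w -0.001 goal [ 0.467 -0.11   0.245]
4 0.3689475
```

View pics/end.png

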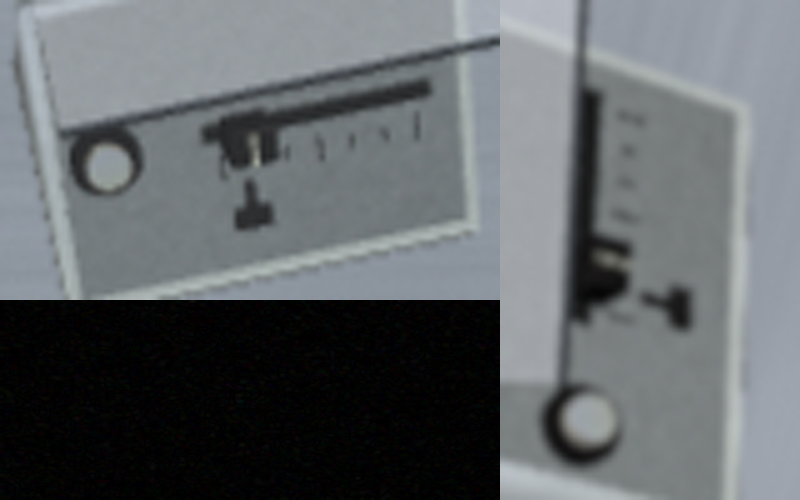

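Nothing changed from the picture before the press (largest difference 4 grey levels): the line is still at (257,149), the tip at (250,183), and the button is back up at (107,166). Handing in.

```bash
python3 -c "
from bench import ctrl
print(ctrl.finish_job())"
```

```text
the job is handed in; nothing more can be done
None
```

The warming plate should be on: I set the broad fader at the pointer, let go of it, then pressed the round button to its stop and released it. I handed the job in at about 9 s of the 45 s allowed; the hand-in gave no verdict.

- **Fader position:** the line is about 1 mm from the pointer, against the 4 mm allowed. The two cameras give -1.5 mm and -0.6 mm, and the arm reading about -0.8 mm.
- **Button press:** the force rose from about 4 N to about 37 N at the stop, so it went past its 4 mm switching point.
- **After release:** the close-up pictures of the controls before and after the press are identical (largest difference 4 grey levels). Fader and pointer did not move with the press, the button is back up, and the arm is clear.
- **Not measured:** I didn't compare the narrow fader or the other things on the counter with their starting positions. The arm kept clear of them, and I saw no unexpected contact forces.

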